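# Change over the drying fans on the laundry's folding table

## Task

The laundry needs more air to dry, but the socket can feed only one blower at a time: switch off the flat blower with one round grille, and after that switch on the longer one with two round grilles. Leave the weighing scale, which has the same kind of switch, switched off. A switch is on when the end of its rocker towards the grille (or the scale's platform) is down.

Things in the scene. Friction and masses are not known exactly. Their poses are not given: they have to be found in the camera images.
- single_rocker: White 50 x 30 mm rocker on the robot-side end of the short grey blower (212 x 130 x 55 mm, ONE round grille). Origin: pivot, at the bottom of its shallow-V top, mid-length, 69 mm above the table. x: along the rocker to the grille; y: pivot axis, level. Rests 0.2 rad either side of level: x sloping down (grille end down) = on, up = off. Starts on. Pressed half lies level at 69 mm, other end 10 mm higher.
- twin_rocker: Same rocker, frame and meaning, on the robot-side end of the long grey blower (334 x 130 x 55 mm, TWO round grilles in line). Starts off. To flip any rocker, push its raised half straight down about 18 mm from the pivot until that half lies level, 69 mm above the table; 3 to 4 N, it snaps over centre and stays. The strips beside it are lower (61 mm).
- scale_rocker: Same rocker, frame (x towards the platform) and meaning, on the robot-side end of the weighing scale (263 mm long, square steel platform 145 mm wide, 51 mm high, no grille). Starts off, must stay off. The three units are fixed to the table side by side in any order, about 0.29 m apart, turned up to 0.22 rad, switch ends towards the robot.

How it is judged:
By the outcome, as a careful person would: the job done as asked, in the order asked, and still so for the second after the job is handed in, with the robot touching nothing.
It also fails if it takes over 35 s, if anything falls off the work surface, if the arm or the gripper's body presses on something with over 40 N, if the wrist force passes 120 N, or if a joint passes its speed limit or range.

## Robot

A 6-joint arm with a two-finger parallel gripper is mounted at the origin on the work surface. World frame = base frame: x ahead of the robot, y to its left, z up, the work surface at z = 0. Lengths are in m, angles in rad, forces in N, time in s.
With the tool pointing down it reaches from about 0.325 to 0.85 m from the base axis. Payload 15.5 kg.
Tool frame: the origin (TCP) lies at the very end of the fingers, on their centre line; the grasp point (between the pads) lies 19 mm behind it; z points along the fingers, y is the line along which they close (so a half turn about z gives the same grasp; the last joint's range is limited). The gripper opens to 91 mm and grips with 3 to 60 N. Pads are 32 mm wide; open, the fingers measure 118 mm over their backs; the gripper's body (76 mm by 178 mm) begins 60 mm behind the grasp point.
Start: joints at [-1.29, 0.494, 1.345, -0, 1.302, -0.096], TCP at [0.229, -0.581, 0.19] pointing down, gripper open.
Joint ranges: [-2.91, 2.91], [-0.82, 2.16], [0.22, 2.67], [-1.22, 4.37], [0.12, 2.79], [-3.08, 3.08]. Speed limits (rad/s): [1.89, 1.89, 2.57, 3.01, 3.01, 3.01].

## Interface

Orientations are given as a unit quaternion [x, y, z, w].
In Python, from workcell import env gives the robot as it stands.
- The arm moves only by the tool play_rows, never from a script. Its argument "plan" is one flat list of numbers, 7 for each row, row after row: the turn, a rotation vector about the tool's x, y, z in rad, then the shift along the tool's x, y, z in m, then the finger opening in m, from 0 to 0.0912. A call has 1 to 12 rows; each row shifts and turns the commanded pose from where the row before left it, along the tool's axes as they then stand; what a row does not reach is not made up. A row lasts 1/8 s, in which the tool goes at most 62.5 mm and 10.7 degrees, less where a joint would pass 70% of its speed; a pose out of reach is approached as far as the arm can. A call with a gripper value outside its range is refused whole. The fingers move at their own pace and stop on an object; "newtons" is the grip in N (left out, the last holds). Time passes only in rows, so rows that do not move let the fingers close. It gives the time, the measured TCP pose, the force, the opening and the grip force at its end, in the units of the state.
- env.get_obs(): the state, without advancing time (a new reading comes with each control period).
- env.read_camera(name): name is "scene" or "top" or "wrist"; returns (picture, depth): 480x640x3 uint8, red, green, blue; 480x640 float32, m along the optical axis (not along the pixel's ray), 0 where there is no reading.
- env.get_calibration(name): a dict with "camera_matrix" (3x3 intrinsics, pixels), "k1" (the pictures are not rectified: a ray, as slopes to the right and down, at radius r is drawn at 1 + k1 r^2 times it, then the intrinsics apply), "xyz" and "orientation" of the camera in the world. Camera axes: x right, y up, looking along -z (the intrinsics and any distortion apply to the point x, -y, -z); pixel columns grow to the right and rows downward; lengths in m; the calibration is good to about 2 mm. A picture is of the moment at which its call begins: read the wrist's pose just before it. get_calibration takes no time and is no camera call; for the wrist camera it gives the pose at the moment of the call.
- env.finish_job(): hands the job in; it is judged then, once.
The state is a dict: "t": time; "qpos": joint angles; "joint_velocities": joint speeds; "joint_torque": joint torques, N m; "position": TCP position; "orientation": TCP orientation; "wrist_force": force on the tool from outside, world axes, zero at the start; "wrist_torque": the same for the moment, N m; "grip_width": finger opening in m; "grasp_force": force on a finger pad.
Only numpy, scipy, OpenCV 4.12 (cv2) and the standard library are available. Lean on these libraries where they do the work, as an engineer would, in place of code of your own. Each camera call takes 0.05 s, during which the arm holds its last target. There are 200 camera calls.

## Working session

There is one attempt and no reset: what is moved stays moved. The work goes in short steps, Python scripts to look and compute and a tool call to move; the robot and the scene stay as the last step left them, time stands still between calls to the robot, and variables do not carry over. Pictures are saved under pics/ and viewed, at most 10 in all, crops included, and the job is handed in when it is done.

Besides the shell and the picture viewer there is one more tool, called after ">>>" as a command line: name --argument value ..., lists and objects as JSON in quotes. play_rows: Moves the arm, as the interface text tells. Its arguments: {"type":"object","properties":{"plan":{"type":"array"},"newtons":{"type":"number"}},"required":["plan"]}

```bash
mkdir -p pics; cat > h.py <<'E'
import numpy as np, cv2
from scipy.spatial.transform import Rotation as R
from workcell import env
def snap(n,f):
    c=env.get_calibration(n); im,d=env.read_camera(n)
    cv2.imwrite('pics/'+f+'.png',im[:,:,::-1]); np.savez('pics/'+f+'.npz',im=im,d=d,K=c['camera_matrix'],k1=c['k1'],p=c['xyz'],q=c['orientation'])
    return im,d,c
def rays(f,uv):
    z=np.load('pics/'+f+'.npz'); k=float(z['k1'])
    s=cv2.undistortPoints(np.float64(uv).reshape(-1,1,2),z['K'],np.array([k,0,0,0,0.]))[:,0]
    return z['p'],R.from_quat(z['q']).apply(np.c_[s[:,0],-s[:,1],-np.ones(len(s))])
def onplane(f,uv,h):
    p,r=rays(f,uv); return p+r*((h-p[2])/r[:,2])[:,None]
def cloud(f):
    z=np.load('pics/'+f+'.npz'); v,u=np.mgrid[:480,:640]
    p,r=rays(f,np.c_[u.ravel(),v.ravel()]); return (p+r*z['d'].ravel()[:,None]).reshape(480,640,3)
E
python3 - <<'E'
from h import *
for n in('top','scene'):
    c=snap(n,n+'0')[2]; print(n,c)
o=env.get_obs();print(o['t'],o['position'],o['orientation'])
E
```

```text
top {'camera_matrix': array([[434.1408908 ,   0.        , 317.7693474 ],
       [  0.        , 434.1408908 , 238.66568591],
       [  0.        ,   0.        ,   1.        ]]), 'k1': -0.09932014769731679, 'xyz': array([0.43106587, 0.01604543, 0.87402129]), 'orientation': array([ 0.01477357, -0.04080762, -0.69611244,  0.71661981])}
scene {'camera_matrix': array([[454.708933  ,   0.        , 316.80793729],
       [  0.        , 454.708933  , 241.99041118],
       [  0.        ,   0.        ,   1.        ]]), 'k1': -0.006319890871040578, 'xyz': array([ 1.03847838, -0.03212063,  0.75264132]), 'orientation': array([0.25559151, 0.24711895, 0.63011603, 0.69033253])}
0.1 [ 0.22928025 -0.58101581  0.18989003] [ 9.82398448e-01  1.86796609e-01 -5.08535328e-05 -5.59514009e-04]
```

View pics/top0.png

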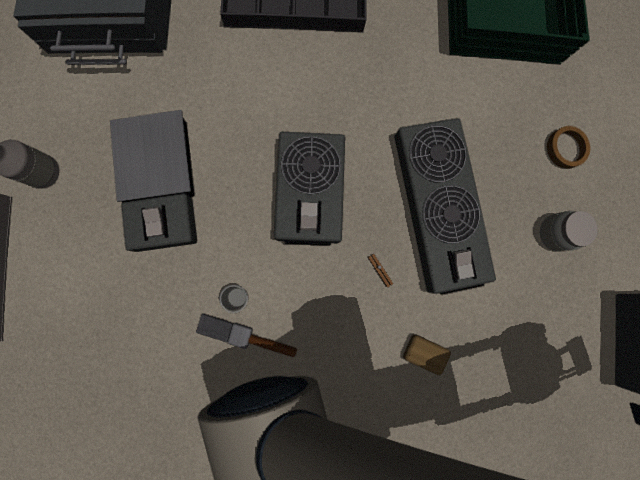

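View pics/scene0.png

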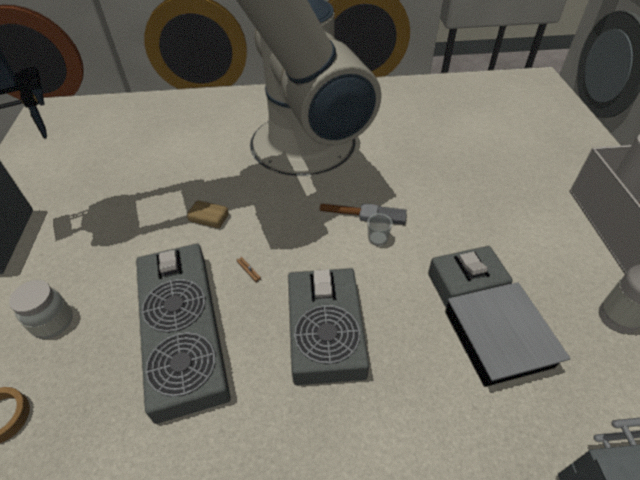

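The top picture shows the scale at left (rocker about 153,222), the single blower in the middle (309,216), the twin blower at right (463,265) and the arm below them. The scene view agrees with this order.

```bash
cat > m.py <<'E'
from h import *
def measure(f,seeds):
    im=np.load('pics/'+f+'.npz')['im']; C=cloud(f)
    hsv=cv2.cvtColor(im,cv2.COLOR_RGB2HSV); out={}
    for n,(u,v,r) in seeds.items():
        m=np.zeros((480,640),np.uint8); m[max(v-r,0):v+r,max(u-r,0):u+r]=1
        m&=(hsv[:,:,2]>130).astype(np.uint8)
        k,l,st,ce=cv2.connectedComponentsWithStats(m); i=1+np.argmax(st[1:,4])
        vv,uu=np.where(l==i); P=C[vv,uu]; W=onplane(f,np.c_[uu,vv],0.072)
        (cx,cy),(a,b),t=cv2.minAreaRect((W[:,:2]*1000).astype(np.float32))
        if a<b: t+=90
        t=(t+90)%180-90
        d=np.array([np.cos(np.radians(t)),np.sin(np.radians(t))])
        s=(P[:,:2]-[cx/1000,cy/1000])@d
        out[n]=(cx,cy,t); print(n,'npx',len(uu),'centre mm',round(cx,1),round(cy,1),'size',round(a),round(b),'yaw deg',round(t,1),
          'depth z by s:',[round(1000*float(np.median(P[(s>x)&(s<=x+.01),2])),1) for x in(-.025,-.015,-.005,.005,.015)])
    return out
E
python3 - <<'E'
from m import *
measure('top0',{'single':(309,216,20),'twin':(463,265,20),'scale':(153,222,22)})
measure('scene0',{'single':(323,285,22),'twin':(168,262,20)})
E
```

```text
single npx 112 centre mm 548.7 5.2 size 21 26 yaw deg -88.2 depth z by s: [nan, 69.4, 69.5, 69.0, nan]
twin npx 106 centre mm 442.4 -293.2 size 22 27 yaw deg -77.8 depth z by s: [nan, 69.5, 69.8, 69.2, 66.5]
scale npx 2 centre mm 492.8 303.9 size 3 0 yaw deg 47.9 depth z by s: [nan, nan, 69.7, nan, nan]
single npx 686 centre mm 525.3 8.4 size 83 72 yaw deg 84.3 depth z by s: [3.0, 70.7, 71.4, 71.1, 1.8]
twin npx 319 centre mm 410.0 -293.8 size 33 77 yaw deg -80.9 depth z by s: [2.9, 1.4, 2.3, 1.6, 2.0]
  return _methods._mean(a, axis=axis, dtype=dtype,
  ret = ret.dtype.type(ret / rcount)
```

```bash
sed -i 's/m&=.*/m\&=((hsv[:,:,2]>85)\&(hsv[:,:,1]<90)\&(C[:,:,2]>0.0635)\&(C[:,:,2]<.09)).astype(np.uint8)/' m.py
python3 - 2>/dev/null <<'E'
from m import *
measure('top0',{'single':(309,216,24),'twin':(463,265,24),'scale':(153,222,24)})
measure('scene0',{'single':(323,285,22),'twin':(168,262,20),'scale':(472,264,24)})
C=cloud('top0')
# body yaw from cloud height
m=((C[:,:,2]>.035)&(C[:,:,2]<.062)).astype(np.uint8); m[310:]=0; m[:100]=0
k,l,st,ce=cv2.connectedComponentsWithStats(m)
for i in range(1,k):
    if st[i,4]>1500:
        P=C[l==i][:,:2]*1000; print(cv2.minAreaRect(P.astype(np.float32)))
E
```

```text
single npx 399 centre mm 538.4 5.8 size 49 28 yaw deg 1.6 depth z by s: [77.5, 73.2, 69.9, 69.3, 69.4]
twin npx 375 centre mm 453.4 -291.4 size 51 30 yaw deg 8.3 depth z by s: [69.5, 69.6, 69.7, 73.2, 77.3]
scale npx 417 centre mm 517.0 296.4 size 51 31 yaw deg 13.9 depth z by s: [69.5, 69.6, 69.3, 72.9, 77.6]
single npx 425 centre mm 533.9 7.3 size 31 61 yaw deg -1.0 depth z by s: [78.2, 74.9, 71.3, 70.4, 69.8]
twin npx 315 centre mm 451.4 -289.4 size 52 31 yaw deg 8.2 depth z by s: [70.2, 70.5, 71.3, 75.4, 77.6]
scale npx 352 centre mm 515.5 298.0 size 53 35 yaw deg 17.9 depth z by s: [70.0, 70.5, 71.0, 75.5, 77.6]
((602.3800048828125, 311.3736267089844), (263.40228271484375, 147.42630004882812), 9.809088706970215)
((570.3753662109375, -264.964599609375), (341.6558837890625, 131.014892578125), 12.463679313659668)
((595.3961791992188, 5.665191650390625), (130.4431610107422, 217.31234741210938), 89.37311553955078)
```

Single pivot is near (538, 6) mm with yaw about 0.5°. Twin pivot is near (452, -291) mm with yaw about 12°. I'll move above the single's raised, robot-side half, with the fingers closed.

>>> play_rows --plan '[0,0,-0.1,0.042,-0.0345,0.005,0,0,0,-0.1,0.0455,-0.03,0.005,0,0,0,-0.1,0.048,-0.0255,0.005,0,0,0,-0.1,0.0505,-0.0205,0.005,0,0,0,-0.1,0.0525,-0.0155,0.005,0,0,0,-0.1,0.0535,-0.01,0.005,0,0,0,-0.1,0.0545,-0.0045,0.005,0,0,0,-0.1,0.0545,0.001,0.005,0,0,0,-0.1,0.054,0.0065,0.005,0,0,0,-0.1,0.053,0.012,0.005,0,0,0,-0.1,0.052,0.017,0.005,0,0,0,-0.1,0.05,0.022,0.005,0]'

```text
t: 1.6
position: [0.5499, -0.0091, 0.1301]
orientation: [0.704, 0.71, -0.0, -0.0]
wrist_force: [0.5, -1.1, 0.2]
grip_width: 0.0002
grasp_force: 0.0
```

>>> play_rows --plan '[0,0,0,0,0,0,0,0,0,0,0,0,0,0]'

```text
t: 1.85
position: [0.5489, -0.0109, 0.1301]
orientation: [0.705, 0.709, -0.0, -0.0]
wrist_force: [-0.2, -0.5, 1.1]
grip_width: 0.0005
grasp_force: 0.0
```

```bash
python3 - <<'E'
from m import *
c=snap('wrist','w1')[2]; o=env.get_obs()
print(o['t'],o['position'],R.from_quat(o['orientation']).as_matrix().round(3),c['xyz'])
E
```

```text
1.9 [ 0.54881173 -0.01138745  0.13030654] [[-0.004  1.    -0.001]
 [ 1.     0.004 -0.   ]
 [-0.    -0.001 -1.   ]] [0.54907667 0.06334296 0.32345848]
```

View pics/w1.png

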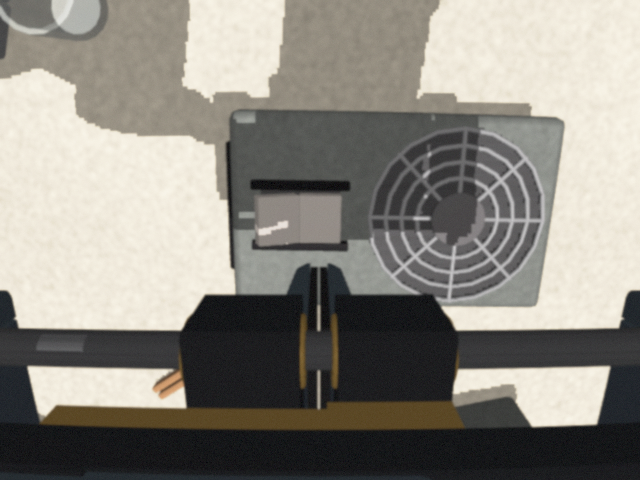

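The wrist view shows the single rocker at columns 254–343 and rows 190–247, with its fold near (300,219). The left (robot-side) half is raised, and the grille is on the right.

```bash
python3 - <<'E'
from m import *
print(onplane('w1',[(300,219),(343,219),(343,192),(343,245),(232,112),(562,118)],.069).round(4))
print(onplane('w1',[(255,219)],.079).round(4))
C=cloud('w1'); print([ (u,C[219,u].round(4).tolist()) for u in(258,270,285,300,315,335)])
E
```

```text
[[ 0.5382  0.0064  0.069 ]
 [ 0.5644  0.0066  0.069 ]
 [ 0.564   0.0231  0.069 ]
 [ 0.5647 -0.0099  0.069 ]
 [ 0.4996  0.0691  0.069 ]
 [ 0.6917  0.068   0.069 ]]
[[0.5123 0.0086 0.079 ]]
[(258, [0.5139, 0.0083, 0.0779]), (270, [0.5206, 0.0076, 0.0745]), (285, [0.5294, 0.0073, 0.073]), (300, [0.5382, 0.0061, 0.0676]), (315, [0.5473, 0.0064, 0.0685]), (335, [0.5595, 0.0064, 0.0685])]
```

>>> play_rows --plan '[0,0,0,0.018,-0.03,0,0,0,0,0,0,0,0.02,0,0,0,0,0,0,0.02,0,0,0,0,0,0,0,0,0,0,0,0,0,0.007,0,0,0,0,0,0,0.006,0,0,0,0,0,0,0.005,0,0,0,0,0,0,0.003,0,0,0,0,0,0,0,0]'

```text
t: 3.02
position: [0.5191, 0.0071, 0.0693]
orientation: [0.705, 0.709, -0.0, -0.0]
wrist_force: [-0.2, -0.3, 0.3]
grip_width: 0.0003
grasp_force: 0.0
```

>>> play_rows --plan '[0,0,0,0,0,-0.03,0,0,0,0,-0.01,0,-0.04,0,0,0,0,-0.02,0,0,0,0,0,0,0,0,0,0]'

```text
t: 3.52
position: [0.5196, -0.0237, 0.1399]
orientation: [0.706, 0.708, 0.0, 0.0]
wrist_force: [0.6, -0.2, 0.0]
grip_width: 0.0006
grasp_force: 0.0
```

```bash
python3 - <<'E'
from m import *
snap('wrist','w2'); o=env.get_obs(); print(o['t'],o['position'])
C=cloud('w2'); 
for x in(.517,.526,.538,.550,.559):
    d=np.hypot(C[:,:,0]-x,C[:,:,1]-.0065); m=(d<.003)&(C[:,:,2]>.05)&(C[:,:,2]<.1); print(x,m.sum(),np.median(C[m][:,2]).round(4) if m.any() else None)
E
```

```text
3.575 [ 0.51926931 -0.02311385  0.13946433]
0.517 77 0.0769
0.526 74 0.073
0.538 70 0.0683
0.55 70 0.0681
0.559 71 0.0681
```

View pics/w2.png

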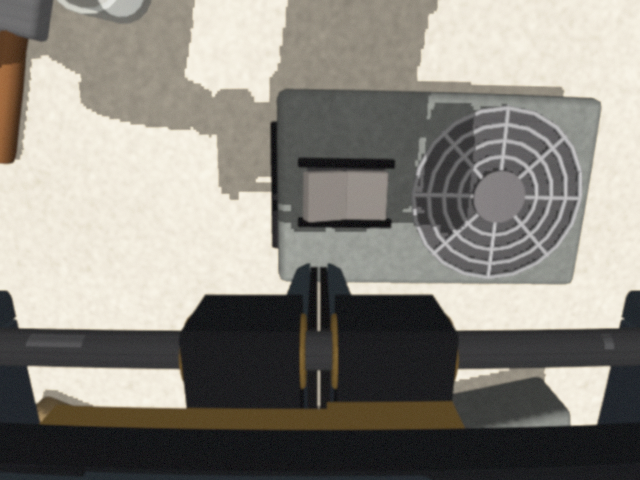

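The single rocker is still on. The fold is at (346,195), the left half is still raised (77 mm at its end), and the grille half is level. I'll press again in small steps, watching the force.

>>> play_rows --plan '[0,0,0,0.03,0,0.02,0,0,0,0,0,0,0.03,0,0,0,0,0,0,0.012,0,0,0,0,0,0,0,0]'

```text
t: 4.08
position: [0.5187, 0.0072, 0.0769]
orientation: [0.705, 0.709, -0.001, -0.001]
wrist_force: [0.8, -0.2, 0.0]
grip_width: 0.0004
grasp_force: 0.0
```

>>> play_rows --plan '[0,0,0,0,0,0.004,0,0,0,0,0,0,0,0]'

```text
t: 4.32
position: [0.5195, 0.0069, 0.0738]
orientation: [0.705, 0.709, 0.0, 0.0]
wrist_force: [-0.9, 0.3, 0.3]
grip_width: 0.0004
grasp_force: 0.0
```

>>> play_rows --plan '[0,0,0,0,0,0.004,0,0,0,0,0,0,0,0]'

```text
t: 4.58
position: [0.5191, 0.007, 0.0693]
orientation: [0.705, 0.709, -0.0, -0.0]
wrist_force: [0.1, -0.1, 0.6]
grip_width: 0.0004
grasp_force: 0.0
```

```bash
python3 - <<'E'
from m import *
im,_,_=snap('scene','s1'); cv2.imwrite('pics/s1c.png',cv2.resize(im[200:350,240:420,::-1],None,fx=4,fy=4,interpolation=cv2.INTER_CUBIC)); o=env.get_obs(); print(o['t'],o['position'],o['wrist_force'])
E
```

```text
4.625 [0.51918856 0.00700208 0.06942343] [ 0.57062577 -0.31832329  0.11420012]
```

View pics/s1c.png

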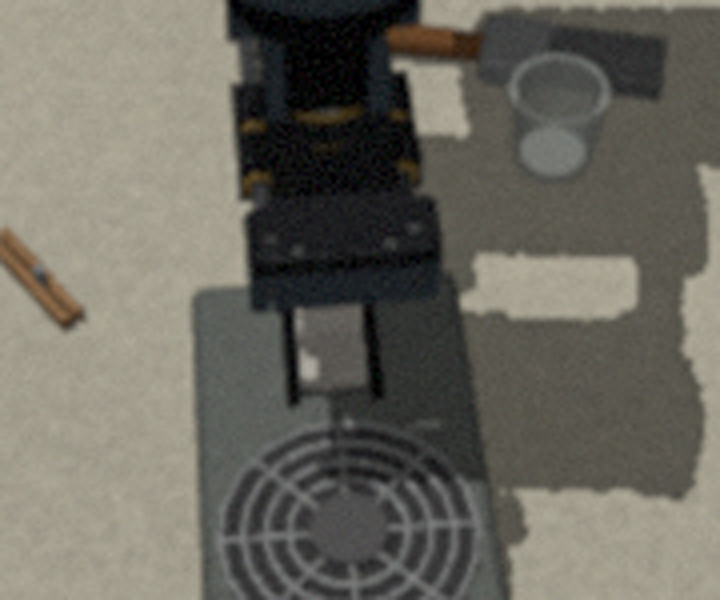

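The crop shows the fingers over the robot-side half with no clear sign of contact, and the force is near zero. The tip may really be higher than reported, so I'll go down further by feel.

>>> play_rows --plan '[0,0,0,0,0,0.003,0,0,0,0,0,0,0,0]'

```text
t: 4.88
position: [0.5191, 0.007, 0.0662]
orientation: [0.705, 0.709, -0.0, -0.0]
wrist_force: [-0.6, 0.6, 0.2]
grip_width: 0.0003
grasp_force: 0.0
```

>>> play_rows --plan '[0,0,0,0,0,0.003,0,0,0,0,0,0,0,0]'

```text
t: 5.12
position: [0.5191, 0.007, 0.0632]
orientation: [0.705, 0.709, -0.0, -0.0]
wrist_force: [-0.6, -0.8, -0.1]
grip_width: 0.0006
grasp_force: 0.0
```

```bash
python3 - <<'E'
from m import *
snap('wrist','w3'); snap('scene','s2'); o=env.get_obs(); print(o['t'],o['position'],o['wrist_force'])
for f in('w3','s2','s1'):
  C=cloud(f)
  for x in(.517,.526,.538,.545,.550,.555,.559):
    d=np.hypot(C[:,:,0]-x,C[:,:,1]-.0065); m=(d<.003)&(C[:,:,2]>.05)&(C[:,:,2]<.1); print(f,x,m.sum(),np.median(C[m][:,2]).round(4) if m.any() else None)
E
```

```text
5.225 [0.51920289 0.00703728 0.06338181] [0.65648348 0.26092632 0.4472114 ]
w3 0.517 10 0.0756
w3 0.526 0 None
w3 0.538 113 0.0682
w3 0.545 122 0.068
w3 0.55 119 0.0681
w3 0.555 118 0.0681
w3 0.559 121 0.0681
s2 0.517 0 None
s2 0.526 2 0.073
s2 0.538 6 0.0703
s2 0.545 8 0.0699
s2 0.55 5 0.0693
s2 0.555 8 0.0692
s2 0.559 19 0.0655
s1 0.517 0 None
s1 0.526 8 0.0743
s1 0.538 9 0.07
s1 0.545 8 0.0702
s1 0.55 8 0.0709
s1 0.555 9 0.0693
s1 0.559 20 0.0653
```

```bash
python3 - <<'E'
from m import *
C=cloud('w1'); print('tip w1',onplane('w1',[(318,266)],.130),[C[v,u].round(4).tolist() for v,u in((268,310),(268,328),(275,308),(285,305),(320,220))])
C=cloud('w3'); print([C[v,u].round(4).tolist() for v,u in((268,310),(268,328),(275,308),(285,305))])
print(env.get_calibration('wrist'))
E
```

```text
tip w1 [[ 0.54924872 -0.0027738   0.13      ]] [[0.5459, 0.0046, 0.1543], [0.5533, 0.0065, 0.1596], [0.5454, 0.0061, 0.1667], [0.5445, 0.0064, 0.1782], [0.5306, 0.0271, 0.2494]]
[[0.5161, 0.0224, 0.0869], [0.5234, 0.0245, 0.0928], [0.5155, 0.024, 0.0999], [0.5147, 0.0243, 0.1112]]
{'camera_matrix': array([[428.68378504,   0.        , 318.34885071],
       [  0.        , 428.68378504, 239.49120712],
       [  0.        ,   0.        ,   1.        ]]), 'k1': -0.06189185318424122, 'xyz': array([0.51924958, 0.0812075 , 0.25670298]), 'orientation': array([-1.33313827e-01, -7.11321851e-04,  2.35739147e-03,  9.91070815e-01])}
```

View pics/w3.png

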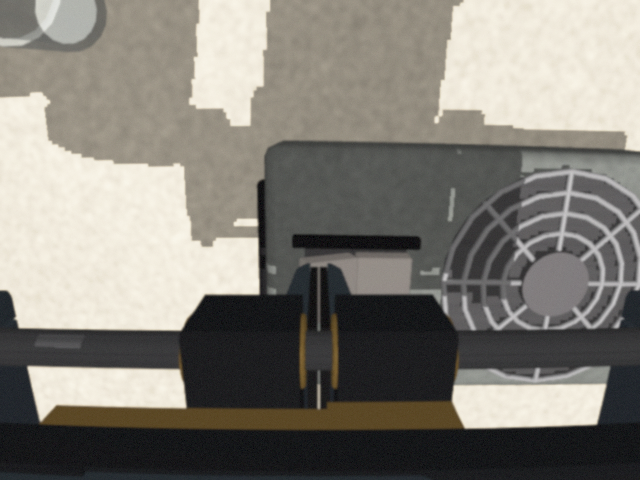

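The picture shows the finger tips just above the raised half, with the rocker at (355,270) still unflipped. Depth puts the tips about 15 mm above the reported TCP, so I'll keep pressing by force.

>>> play_rows --plan '[0,0,0,0,0,0.003,0,0,0,0,0,0,0,0]'

```text
t: 5.48
position: [0.5191, 0.007, 0.0602]
orientation: [0.705, 0.709, -0.0, -0.0]
wrist_force: [-0.5, -0.2, -0.6]
grip_width: 0.0004
grasp_force: 0.0
```

>>> play_rows --plan '[0,0,0,0,0,0.003,0,0,0,0,0,0,0,0]'

```text
t: 5.72
position: [0.5191, 0.007, 0.0572]
orientation: [0.705, 0.709, -0.0, -0.0]
wrist_force: [-0.4, -0.2, -0.7]
grip_width: -0.0
grasp_force: 0.0
```

>>> play_rows --plan '[0,0,0,0,0,0.002,0,0,0,0,0,0,0,0]'

```text
t: 5.98
position: [0.5193, 0.007, 0.0554]
orientation: [0.705, 0.709, 0.0, 0.0]
wrist_force: [0.1, -0.1, 2.2]
grip_width: 0.0007
grasp_force: 1.2
```

```bash
cat > p.py <<'E'
from m import *
import sys
f,px,py,yaw=sys.argv[1],*map(float,sys.argv[2:5])
snap('wrist',f); o=env.get_obs(); print(o['t'],o['position'],o['wrist_force'])
C=cloud(f); a=np.radians(yaw)
for s in(-.021,-.012,0,.007,.012,.017,.021):
    d=np.hypot(C[:,:,0]-px-s*np.cos(a),C[:,:,1]-py-s*np.sin(a)); m=(d<.004)&(C[:,:,2]>.05)&(C[:,:,2]<.1); print(s,m.sum(),np.median(C[m][:,2]).round(4) if m.any() else None)
E
python3 p.py w4 .538 .0065 0.5
```

```text
6.025 [0.51927042 0.00701467 0.05541958] [0.17205505 0.56606364 3.22230278]
-0.021 24 0.0754
-0.012 0 None
0 112 0.0681
0.007 119 0.068
0.012 117 0.0681
0.017 121 0.0683
0.021 116 0.0682
```

Contact starts at a reading of 0.0555, so the tip is about 20 mm above the reading. I'll press about 7 mm more.

>>> play_rows --plan '[0,0,0,0,0,0.003,0,0,0,0,0,0,0.002,0,0,0,0,0,0,0,0]'

```text
t: 6.4
position: [0.5192, 0.007, 0.0502]
orientation: [0.705, 0.709, -0.0, -0.0]
wrist_force: [0.2, 0.8, -0.9]
grip_width: 0.0008
grasp_force: 0.0
```

>>> play_rows --plan '[0,0,0,0,0,0.002,0,0,0,0,0,0,0,0]'

```text
t: 6.65
position: [0.5192, 0.007, 0.0483]
orientation: [0.705, 0.709, -0.0, -0.0]
wrist_force: [0.2, -0.0, -0.6]
grip_width: 0.0007
grasp_force: 0.0
```

```bash
python3 p.py w5 .538 .0065 0.5
```

```text
6.7 [0.5191699  0.00706129 0.04835774] [-0.39112076  0.52834794  0.56045072]
-0.021 23 0.0676
-0.012 0 None
0 16 0.0683
0.007 0 None
0.012 0 None
0.017 0 None
0.021 0 None
```

The single rocker snapped over. I'll lift, verify, and travel towards the twin.

>>> play_rows --plan '[0,0,0,0,0,-0.03,0,0,0,0,0,0,-0.04,0,0,0,0,-0.03,0,0,0,0,0,0,0,0,0,0]'

```text
t: 7.2
position: [0.5197, -0.0242, 0.1189]
orientation: [0.706, 0.708, 0.0, 0.001]
wrist_force: [0.5, 0.0, 0.3]
grip_width: 0.0003
grasp_force: 0.0
```

```bash
python3 p.py w6 .538 .0065 0.5
```

```text
7.25 [ 0.51931285 -0.0234068   0.11847699] [ 1.47548472e-01  1.29727501e-04 -3.87330207e-01]
-0.021 151 0.068
-0.012 150 0.068
0 154 0.0685
0.007 162 0.0711
0.012 162 0.0732
0.017 164 0.0755
0.021 155 0.077
```

>>> play_rows --plan '[0,0,0,-0.054,-0.01,0,0,0,0,0,-0.055,-0.01,0,0,0,0,0,-0.055,-0.01,0,0,0,0,0,-0.055,-0.01,0,0,0,0,0,-0.055,-0.01,0,0,0,0,-0.1,0,0,0,0,0,0,-0.1,0,0,0,0,0,0,0,0,0,0,0]'

```text
t: 8.25
position: [0.4707, -0.2966, 0.118]
orientation: [0.631, 0.776, 0.0, -0.0]
wrist_force: [-0.5, 0.0, -0.5]
grip_width: 0.0006
grasp_force: 0.0
```

```bash
python3 - <<'E'
from m import *
snap('wrist','w7'); o=env.get_obs(); print(o['t'],o['position'],R.from_quat(o['orientation']).as_matrix().round(3))
C=cloud('w7'); im=np.load('pics/w7.npz')['im']
m=((C[:,:,2]>.0645)&(C[:,:,2]<.082)&(np.hypot(C[:,:,0]-.452,C[:,:,1]+.291)<.04)&(im.max(2)>85)).astype(np.uint8)
k,l,st,ce=cv2.connectedComponentsWithStats(m); i=1+np.argmax(st[1:,4]); P=C[l==i]
print(st[i],cv2.minAreaRect((P[:,:2]*1000).astype(np.float32)))
E
python3 p.py w8 .4525 -.291 12
```

```text
8.3 [ 0.47080264 -0.2966024   0.11808066] [[-0.202  0.979 -0.001]
 [ 0.979  0.202  0.001]
 [ 0.001 -0.    -1.   ]]
[ 248  211   90   54 4520] ((454.4613037109375, -290.9017028808594), (52.4515380859375, 30.547170639038086), 12.5852632522583)
8.35 [ 0.47084429 -0.29663114  0.11816787] [ 0.07807401 -0.04466581 -0.08333751]
-0.021 126 0.068
-0.012 137 0.0681
0 144 0.0682
0.007 138 0.0704
0.012 141 0.0725
0.017 148 0.0747
0.021 150 0.0764
```

View pics/w7.png

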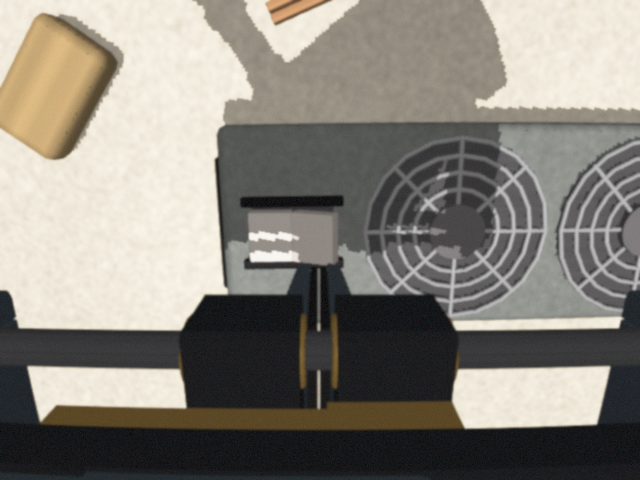

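The single blower is confirmed off: its robot-side half is level and its grille end is at 77 mm. The picture shows the twin rocker (250–338, 209–264) aligned with the tool and its grille-side half raised.

>>> play_rows --plan '[0,0,0,0.009,0.0035,0.01,0,0,0,0,0,0,0.03,0,0,0,0,0,0,0.015,0,0,0,0,0,0,0.006,0,0,0,0,0,0,0.003,0,0,0,0,0,0,0.003,0,0,0,0,0,0,0.003,0,0,0,0,0,0,0,0]'

```text
t: 9.35
position: [0.4723, -0.2878, 0.0484]
orientation: [0.631, 0.776, -0.0, -0.0]
wrist_force: [-0.2, -0.0, 0.6]
grip_width: 0.0004
grasp_force: 0.0
```

>>> play_rows --plan '[0,0,0,0,0,-0.03,0,0,0,0,0,0,-0.04,0,0,0,0,-0.03,0,0,0,0,0,0,0,0,0,0]'

```text
t: 9.85
position: [0.479, -0.3188, 0.119]
orientation: [0.631, 0.775, -0.0, 0.001]
wrist_force: [0.3, 0.2, -0.6]
grip_width: 0.0004
grasp_force: 0.0
```

```bash
python3 p.py w9 .4538 -.291 12; python3 - 2>/dev/null <<'E'
from m import *
snap('top','top9')
measure('top9',{'single':(309,216,24),'scale':(153,222,24)})
E
```

```text
9.9 [ 0.47832835 -0.31750815  0.118429  ] [ 0.03964245 -0.11231015 -0.06067133]
-0.021 158 0.0769
-0.012 165 0.0733
0 155 0.0684
0.007 148 0.0681
0.012 149 0.068
0.017 150 0.068
0.021 151 0.0681
single npx 445 centre mm 538.4 6.7 size 53 30 yaw deg 1.6 depth z by s: [69.8, 69.6, 69.9, 74.0, 77.4]
scale npx 453 centre mm 517.5 296.5 size 53 31 yaw deg 13.9 depth z by s: [69.4, 69.3, 69.9, 73.7, 77.7]
```

Twin is on, single is off and the scale is still off. The arm is clear of everything, so I'll hand in.

```bash
python3 -c "
from workcell import env
print(env.finish_job())"
```

```text
the job is handed in; nothing more can be done
None
```

The single-grille blower was switched off first and the twin-grille blower then switched on; the scale stayed off, the depth readings confirmed all three, and the job was handed in at about 10 s of robot time.

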